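# Level the carving board with a wedge

### The arm

A 7-joint arm with a two-finger parallel gripper is mounted at the origin on a cart in front of the work surface, level with it; the furniture and walls round the work are solid. World frame = base frame: x ahead of the robot, y to its left, z up, the work surface at z = 0. Lengths are in m, angles in rad, forces in N, time in s.
With the tool pointing down it reaches from about 0.4 to 0.85 m from the base axis. Payload 10.4 kg.
Tool frame: the origin (TCP) lies at the very end of the fingers, on their centre line; the grasp point (between the pads) lies 19 mm behind it (r.pinch_z is the distance from the TCP to the grasp point, in m); z points along the fingers, y is the line along which they close (so a half turn about z gives the same grasp; the last joint's range is limited). The gripper opens to 87 mm and grips with 3 to 60 N. Pads are 19 mm wide; open, the fingers measure 117 mm over their backs; the gripper's body (75 mm by 190 mm) begins 51 mm behind the grasp point.
Start: joints at [1.279, 0.332, -0.065, 1.46, 0.022, 1.35, -0.088], TCP at [0.166, -0.603, 0.223] pointing down, gripper open.
Joint ranges: [-2.6, 2.6], [-0.5, 2.12], [-1.47, 1.34], [0.16, 2.42], [-1.27, 4.41], [0.06, 2.06], [-2.6, 2.6]. Speed limits (rad/s): [2.22, 2.22, 2.79, 2.79, 3.14, 3.14, 3.14].

### API

Orientations are given as a unit quaternion [x, y, z, w].
In Python, from bench import sensors, vision, r gives the robot as it stands.
- The arm moves only by the shell command python3 -m crank 'ROWS' [OPENING] [FORCE]. ROWS is JSON, a list of rows, each a list of 2 entries, a list of its own where there are three numbers: the shift along the tool's x, y, z normalised to -1 to 1, where 1 is 3 cm, then the turn about the tool's z normalised to -1 to 1, where 1 is 8 degrees. A call has 1 to 12 rows; each row shifts and turns the commanded pose from where the row before left it, along the tool's axes as they then stand; what a row does not reach is not made up. A row lasts 1/8 s, in which the tool goes at most 62.5 mm and 10.7 degrees, less where a joint would pass 70% of its speed; a pose out of reach is approached as far as the arm can. A call with a number of a shift or a turn outside -1 to 1 is refused whole. A call with a gripper value outside its range is refused whole. OPENING is the opening, from 0 (shut) to 1 (fully open), set as the call begins (- or left out, the last holds). The fingers move at their own pace and stop on an object; FORCE is the grip in N (left out, the last holds). Time passes only in rows, so rows that do not move let the fingers close. It gives the time, the measured TCP pose, the force, the opening and the grip force at its end, in the units of the state.
- sensors.read_state(): the state, without advancing time (a new reading comes with each control period).
- vision.camera(name): name is "side" or "top" or "wrist"; returns the picture (420x560x3 uint8, red, green, blue); there is no depth.
- vision.camera_model(name): a dict with "vertical_fov" (degrees; the focal length in pixels is half the picture's height over the tangent of half this angle, whatever the lens; pixels are square), "cx", "cy" (the principal point, pixels), "camera_from_world" (4x4, takes a point from world to camera coordinates); the wrist camera has in their place "hand_eye" (4x4, takes a point from camera to tool coordinates, whose origin is the TCP and whose axes are the flange's). Camera axes: x right, y down, z forward; pixel columns grow to the right and rows downward; lengths in m; the calibration is good to about 2 mm. A picture is of the moment at which its call begins: read the wrist's pose just before it. camera_model takes no time and is no camera call.
- r.close_job(): hands the job in; it is judged then, once.
The state is a dict: "time": time; "joint_positions": joint angles; "joint_vel": joint speeds; "joint_torque": joint torques, N m; "ee_pos": TCP position; "eef_rot": TCP orientation; "ft_force": force on the tool from outside, world axes, zero at the start; "torque": the same for the moment, N m; "width": finger opening in m; "grip_force": force on a finger pad.
Only numpy, scipy, OpenCV 4.12 (cv2) and the standard library are available. Lean on these libraries where they do the work, as an engineer would, in place of code of your own. Each camera call takes 0.05 s, during which the arm holds its last target. There are 200 camera calls.

### The job

The dark carving board leans because its two front feet (on the side away from the stop rail) are worn short. Take the taller of the two wooden wedges and push its thin end under the middle of that low edge, between the worn feet, until the board sits level, the wedge's upright heel bears on the board's edge, and the board is tight against the strip of the stop rail; bed it in with a steady push of 12 to 15 N held for about half a second, then let go and leave it so. Ease it home: the rail is only glued and comes off above 20 N; move the board only with the wedge, not with the hand, and leave the shorter wedge and the other things alone.

Things in the scene. Friction and masses are not known exactly. Their poses are not given: they have to be found in the camera images.
- wedge_grip (a point): Centre of the heel block of the taller wedge (plain light wood, loose, 120 g): a block 52 mm long, 36 mm wide, 42 mm tall that is gripped across its width; this point is half-way up, 21 mm above the wedge's flat underside. Its x axis points along the wedge to the thin end, z up. Starts flat on the worktop, right of the board, beside the shorter wedge, nearer or farther than it.
- wedge_heel (a point): On the taller wedge's upright heel face, the front face of the heel block, on the middle line, 34 mm above the underside; 26 mm ahead of wedge_grip along x. At its foot is a level land 6 mm long and 26 mm high, from which the ramp falls over 80 mm to a thin end 4 mm high. Flat on the worktop with its heel against the board's edge, it holds the board level.
- wedge_tip (a point): Middle of the taller wedge's thin end, 86 mm ahead of the heel face, 2 mm above the underside.
- spare_grip (a point): Centre of the heel block of the shorter wedge (same plan, but heel block 28 mm tall and land 15 mm high): too low to level the board; not to be used.
- board: Dark wooden carving board, 220 x 220 x 20 mm, about 0.7 kg, loose. Frame: x points from its low front edge to its back edge, towards the stop rail; z is the normal of its top; origin in the middle of the board, 26 mm below its underside. Back feet 26 mm tall, front feet 12 mm, so it starts leaning 0.08 rad. Level when z is vertical.
- board_front (a point): Middle of the board's low front edge face (half-way up the 20 mm thickness), where the wedge's heel must bear; board x = -110 mm. The worn feet stand 35 mm in from it, 80 mm either side of the middle. Its underside starts about 10 mm above the worktop. Wedging it up takes a push of about 3 to 12 N, and the board may slide back to the rail first. Top of the level board is 46 mm above the worktop.
- board_back (a point): Middle of the board's back edge face, board x = +110 mm; at the start 5 to 40 mm short of the facing strip of the stop rail.
- stop: Low wooden stop rail glued to the worktop, 20 mm thick, 180 mm long, 44 mm tall; origin centre of its underside, z up; its x axis is the push direction (board to rail). A facing strip on tight pins, which takes the board, stands 4 to 26 mm proud of the rail; how far is not measured. Neither gives way. Bears at most 20 N. Of the push on the home wedge, 2 to 5 N go into worktop friction.
- mug: Mug standing left at the back (bystander).
- salt: Salt shaker, 90 mm tall, right at the back (bystander).
- garlic: Garlic bulb near the front edge of the worktop (bystander).
- jar: Jar with a lid, 84 mm tall, front left (bystander).
- wedge: The taller wedge as a whole: origin on its flat underside, under the heel face; axes as wedge_grip.

How it is judged:
By the outcome, as a careful person would: the job done as asked, in the order asked, and still so for the second after the job is handed in, with the robot touching nothing.
It also fails if it takes over 61 s, if anything falls off the work surface, if the arm or the gripper's body presses on something with over 40 N, if the wrist force passes 120 N, or if a joint passes its speed limit or range.

## Working session

There is one attempt and no reset: what is moved stays moved. The work goes in short steps, Python scripts to look and compute and a shell command to move; the robot and the scene stay as the last step left them, time stands still between calls to the robot, and variables do not carry over. Pictures are saved under pics/ and viewed, at most 10 in all, crops included, and the job is handed in when it is done.

```bash
mkdir -p pics; ls; python3 - <<'E'
from bench import sensors,vision,r
import cv2,numpy as np
s=sensors.read_state(); print({k:np.round(v,3).tolist() for k,v in s.items()})
for n in("top","side"):
    im=vision.camera(n); cv2.imwrite(f"pics/{n}0.png",im[:,:,::-1])
    print(n,{k:np.round(v,4).tolist() for k,v in vision.camera_model(n).items()})
print(vision.camera_model("wrist"))
E
```

```text
pics
{'time': 0.0, 'joint_positions': [1.279, 0.333, -0.065, 1.461, 0.022, 1.35, -0.089], 'joint_vel': [0.002, -0.001, 0.0, -0.0, 0.0, -0.0, 0.0], 'joint_torque': [0.0, -62.327, 0.025, -38.99, -0.061, 0.04, 0.0], 'ee_pos': [0.166, -0.602, 0.222], 'eef_rot': [0.991, 0.134, -0.0, -0.001], 'ft_force': [-0.239, -0.212, 0.738], 'torque': [0.001, -0.021, 0.017], 'grip_force': 0.0, 'width': 0.087}
top {'vertical_fov': 51.1616, 'cx': 286.2755, 'cy': 214.0891, 'camera_from_world': [[0.0004, -0.9999, 0.0101, -0.049], [-0.9985, -0.0009, -0.0547, 0.4992], [0.0547, -0.0101, -0.9985, 1.3262], [0.0, 0.0, 0.0, 1.0]]}
side {'vertical_fov': 47.3792, 'cx': 286.6843, 'cy': 208.6333, 'camera_from_world': [[-0.9088, -0.4173, 0.0015, 0.4568], [-0.3476, 0.7551, -0.5559, 0.2608], [0.2308, -0.5057, -0.8313, 1.2406], [0.0, 0.0, 0.0, 1.0]]}
{'vertical_fov': 59.030623831125105, 'cx': 276.3549293040359, 'cy': 204.54562873354263, 'hand_eye': array([[ 3.34206185e-04, -9.69766413e-01, -2.44034818e-01,
         6.62908146e-02],
       [ 9.99999886e-01,  2.41093754e-04,  4.11422938e-04,
        -1.32866682e-04],
       [-3.40148876e-04, -2.44034927e-01,  9.69766383e-01,
        -1.62293009e-01],
       [ 0.00000000e+00,  0.00000000e+00,  0.00000000e+00,
         1.00000000e+00]])}
```

View pics/top0.png

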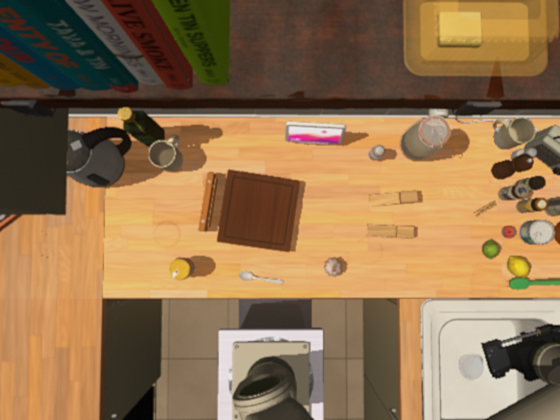

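View pics/side0.png

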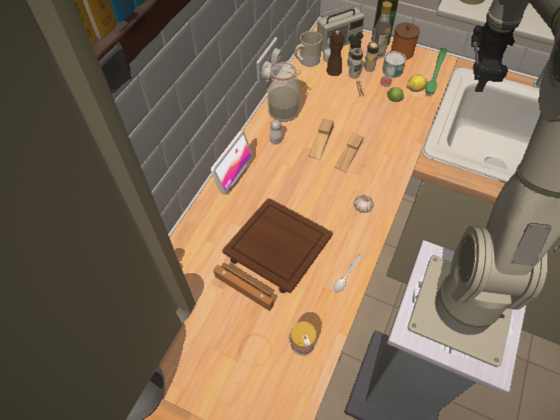

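The top view shows the board centred at about (259,210), the rail at (212,202), and the wedges at (395,197) and (391,231) with their thin ends to the left. I'll zoom in to tell which wedge is taller.

```bash
cat > h.py <<'E'
import numpy as np,cv2
from bench import sensors,vision,r
from scipy.spatial.transform import Rotation as R
def cam(n,st=None):
    m=vision.camera_model(n); f=210/np.tan(np.radians(m["vertical_fov"]/2))
    if n=="wrist":
        T=np.eye(4);T[:3,:3]=R.from_quat(st["eef_rot"]).as_matrix();T[:3,3]=st["ee_pos"]
        W=T@m["hand_eye"]
    else: W=np.linalg.inv(m["camera_from_world"])
    return f,m["cx"],m["cy"],W
def ray(c,uv,z):
    f,cx,cy,W=c; d=W[:3,:3]@np.array([(uv[0]-cx)/f,(uv[1]-cy)/f,1]); o=W[:3,3]
    return o+d*(z-o[2])/d[2]
def proj(c,p):
    f,cx,cy,W=c; q=np.linalg.inv(W)@np.append(p,1); return np.array([f*q[0]/q[2]+cx,f*q[1]/q[2]+cy])
E
python3 - <<'E'
from h import *
t=cv2.imread("pics/top0.png");s=cv2.imread("pics/side0.png")
a=cv2.resize(t[170:260,190:430],None,fx=3.3,fy=3.3,interpolation=cv2.INTER_CUBIC)
b=cv2.resize(s[105:185,290:390],(396,317),interpolation=cv2.INTER_CUBIC)
b2=cv2.resize(s[195:310,205:340],(396,317),interpolation=cv2.INTER_CUBIC)
out=np.vstack([a[:,:792],np.hstack([b,b2])[:290]]);cv2.imwrite("pics/c1.png",out);print(out.shape)
c=cam("top")
for uv in[(396,197),(391,231)]:print(uv,ray(c,uv,0.02))
for uv in[(230,171),(302,182),(291,250),(218,241)]:print(uv,ray(c,uv,0.04))
E
```

```text
(587, 792, 3)
(396, 197) [ 0.55145947 -0.38385102  0.02      ]
(391, 231) [ 0.44763187 -0.36721796  0.02      ]
(230, 171) [0.62738723 0.12091244 0.04      ]
(302, 182) [ 0.59448644 -0.09567836  0.04      ]
(291, 250) [ 0.39050838 -0.06253851  0.04      ]
(218, 241) [0.41722909 0.15508101 0.04      ]
```

View pics/c1.png

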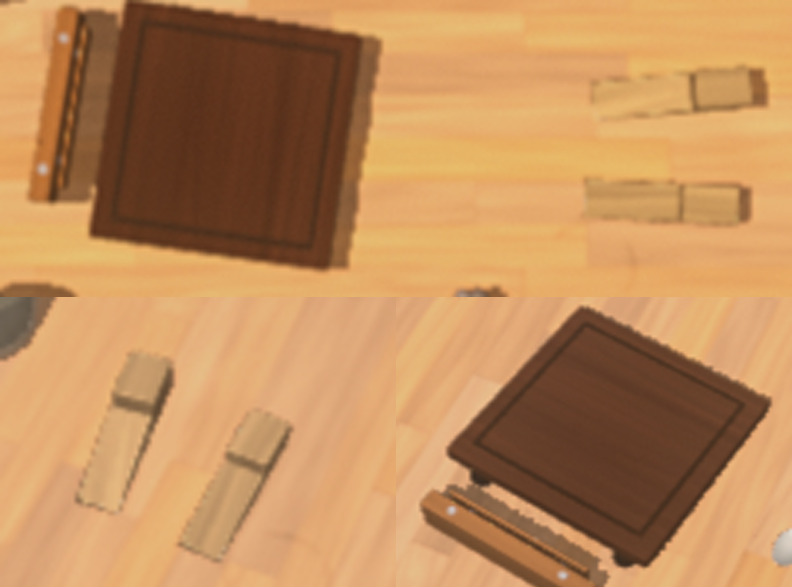

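The farther wedge casts the longer shadow, so it looks taller. I'll confirm that from the wrist camera. First I'll turn the tool so its x axis lies along the wedge, then go above it.

```bash
python3 -m crank '[[[0,0,0],-1],[[0,0,0],-1],[[0,0,0],-1],[[0,0,0],-1],[[0,0,0],-1],[[0,0,0],-1],[[0,0,0],-1],[[0,0,0],-1],[[0,0,0],-1],[[0,0,0],-1]]' 1
```

```text
time: 1.35
ee_pos: [0.1659, -0.6023, 0.2221]
eef_rot: [0.671, 0.741, 0.0, -0.0]
ft_force: [-1.0, 1.1, 0.2]
width: 0.0868
grip_force: 0.0
```

```bash
python3 - <<'E'
from h import *
s=cv2.imread("pics/top0.png"); c=cam("top")
hsv=cv2.cvtColor(s,cv2.COLOR_BGR2HSV)
# board: dark
m=((s[:,:,2]<115)&(s[:,:,2]>40)).astype(np.uint8); m[:,:195]=0;m[:160]=0;m[260:]=0;m[:,320:]=0
n,l,st,ce=cv2.connectedComponentsWithStats(m)
i=1+np.argmax(st[1:,4]); k,_=cv2.findContours((l==i).astype(np.uint8),0,2)
b=cv2.boxPoints(cv2.minAreaRect(k[0]));print(st[i])
for p in b:print(p,ray(c,p,.04).round(4))
E
```

```text
[ 218  170   82   81 5217]
[216.24026 240.62817] [0.4183 0.1603 0.04  ]
[226.78525 169.44965] [0.6321 0.1306 0.04  ]
[299.7396  180.25769] [ 0.5997 -0.0889  0.04  ]
[289.1946  251.43622] [ 0.3862 -0.0572  0.04  ]
```

```bash
python3 -m crank '[[[0.4,1,0],0],[[0.4,1,0],0],[[0.4,1,0],0],[[0.4,1,0],0],[[0.4,1,0],0],[[0.4,1,0],0],[[0.4,1,0],0],[[0.4,1,0],0],[[0.4,1,0],0],[[0.4,1,0],0],[[0.4,1,0],0],[[0.4,1,0],0]]'
python3 -m crank '[[[0.4,1,0.3],0],[[0,0.3,0.3],0],[[0,0,0],0]]'
python3 - <<'E'
from h import *
st=sensors.read_state();im=vision.camera("wrist");cv2.imwrite("pics/w1.png",im[:,:,::-1])
import json;json.dump({k:np.array(v).tolist() for k,v in st.items()},open("w1.json","w"))
E
```

```text
time: 2.85
ee_pos: [0.5115, -0.4247, 0.2221]
eef_rot: [0.673, 0.74, -0.0, -0.0]
ft_force: [0.1, -0.1, 0.0]
width: 0.0871
grip_force: 0.0
time: 3.22
ee_pos: [0.5479, -0.4098, 0.2031]
eef_rot: [0.673, 0.74, -0.0, -0.001]
ft_force: [-1.0, 0.6, 0.4]
width: 0.087
grip_force: 0.0
```

View pics/w1.png

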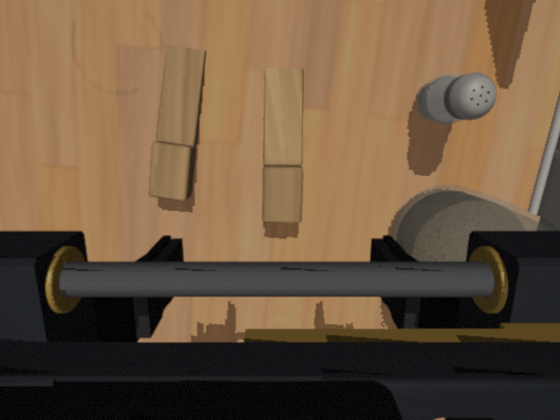

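The wrist view shows the two wedges: far one with its heel at about (282,193), near one at about (171,170). Next is a zoomed crop for exact corner pixels and the height check.

```bash
python3 - <<'E'
from h import *
s=cv2.imread("pics/w1.png");a=cv2.resize(s[40:240,130:330],(600,600),interpolation=cv2.INTER_CUBIC)
cv2.imwrite("pics/w1c.png",a)
E
```

```text
(no output)
```

View pics/w1c.png

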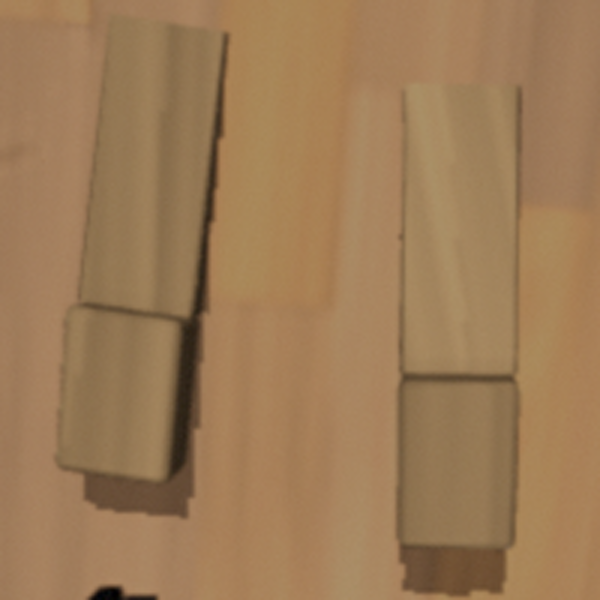

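```bash
python3 - <<'E'
from h import *
import json
c=cam("wrist",json.load(open("w1.json")))
g=lambda p:(130+p[0]/3,40+p[1]/3)
W={"near":dict(tip=[(110,20),(228,34)],front=[(70,305),(188,318)],land=[(80,305),(195,318)],back=[(60,467),(172,481)]),
   "far":dict(tip=[(404,86),(520,86)],front=[(401,378),(517,378)],land=[(402,375),(517,375)],back=[(400,546),(513,546)])}
for k,w in W.items():
  for H,L in((.042,.026),(.028,.015)):
    P={n:[ray(c,g(p),{"tip":.004,"front":H,"back":H,"land":L}[n]) for p in v] for n,v in w.items()}
    wd={n:round(1000*np.linalg.norm(v[0]-v[1]),1) for n,v in P.items()}
    M={n:sum(v)/2 for n,v in P.items()}
    d=M["tip"]-M["back"]
    print(k,H,wd,"len",1000*np.linalg.norm((M["front"]-M["back"])[:2]).round(4),"total",1000*np.linalg.norm(d[:2]).round(4),"head",np.degrees(np.arctan2(d[1],d[0])).round(2),"grip",((M["front"]+M["back"])/2).round(4), "tip",M["tip"].round(4))
E
```

```text
near 0.042 {'tip': np.float64(35.8), 'front': np.float64(34.0), 'land': np.float64(34.7), 'back': np.float64(33.4)} len 48.599999999999994 total 131.1 head 89.08 grip [ 0.4538 -0.4035  0.042 ] tip [ 0.4546 -0.2967  0.004 ]
near 0.028 {'tip': np.float64(35.8), 'front': np.float64(35.4), 'land': np.float64(35.9), 'back': np.float64(34.9)} len 50.7 total 134.8 head 87.46 grip [ 0.45   -0.4061  0.028 ] tip [ 0.4546 -0.2967  0.004 ]
far 0.042 {'tip': np.float64(35.6), 'front': np.float64(33.9), 'land': np.float64(35.2), 'back': np.float64(34.3)} len 51.2 total 135.7 head 94.73 grip [ 0.5537 -0.4149  0.042 ] tip [ 0.5447 -0.3051  0.004 ]
far 0.028 {'tip': np.float64(35.6), 'front': np.float64(35.3), 'land': np.float64(36.4), 'back': np.float64(35.7)} len 53.400000000000006 total 139.9 head 94.83 grip [ 0.5542 -0.418   0.028 ] tip [ 0.5447 -0.3051  0.004 ]
```

```bash
python3 - <<'E'
from h import *
import json
cw=cam("wrist",json.load(open("w1.json")));cs=cam("side");ct=cam("top")
def tri(*ob):
    A=np.zeros((3,3));b=np.zeros(3)
    for c,uv in ob:
        f,cx,cy,W=c;d=W[:3,:3]@np.array([(uv[0]-cx)/f,(uv[1]-cy)/f,1]);d/=np.linalg.norm(d);Q=np.eye(3)-np.outer(d,d);A+=Q;b+=Q@W[:3,3]
    return np.linalg.solve(A,b).round(4)
w=lambda x,y:(130+x/3,40+y/3); s=lambda x,y:(290+x/3.96,105+(y-297)/3.96); t=lambda x,y:(190+x/3.3,170+y/3.3)
for n,a,b,d in(("far front top",w(459,378),s(136,401),t(694,90)),("near",w(129,311),s(248,459),t(682,201)),
  ("far back",w(457,546),s(150,357),t(751,85)),("near back",w(116,474),s(272,419),t(740,205)),("far tip",w(462,86),s(100,506),t(592,98)),("near tip",w(169,27),s(200,551),t(585,198))):
    print(n,"w+s",tri((cw,a),(cs,b)),"s+t",tri((cs,b),(ct,d)))
E
```

```text
far front top w+s [ 0.5505 -0.39    0.0406] s+t [ 0.5493 -0.3916  0.0393]
near w+s [ 0.4496 -0.3815  0.0263] s+t [ 0.4482 -0.3827  0.0263]
far back w+s [ 0.5567 -0.4405  0.0409] s+t [ 0.5559 -0.4438  0.0378]
near back w+s [ 0.4468 -0.433   0.0235] s+t [ 0.4457 -0.4378  0.0195]
far tip w+s [ 0.544  -0.3054  0.0043] s+t [ 0.544  -0.3057  0.0039]
near tip w+s [ 0.4543 -0.2967  0.0035] s+t [ 0.4526 -0.2977  0.0031]
```

Triangulated heel tops are about 40 mm (far) and 26 mm (near), so the far wedge is the taller. I'll descend onto it and grip.

```bash
python3 -m crank '[[[-0.2,0.17,1],0.1],[[0,0,1],0],[[0,0,1],0],[[0,0,1],0],[[0,0,1],0],[[0,0,1],0],[[0,0,0.4],0],[[0,0,0],0]]'
python3 -m crank '[[[0,0,0],0],[[0,0,0],0],[[0,0,0],0],[[0,0,0],0],[[0,0,0],0],[[0,0,0],0],[[0,0,0],0],[[0,0,0],0]]' 0.2 45
```

```text
time: 4.28
ee_pos: [0.5534, -0.4159, 0.0126]
eef_rot: [0.679, 0.735, -0.0, -0.0]
ft_force: [-0.4, -0.2, -0.2]
width: 0.0866
grip_force: 0.0
time: 5.28
ee_pos: [0.5542, -0.4152, 0.0126]
eef_rot: [0.678, 0.735, -0.0, 0.0]
ft_force: [0.2, 0.1, 1.4]
width: 0.0355
grip_force: 45.0
```

```bash
python3 -m crank '[[[0,0,-0.8],0],[[0,0,-0.9],0.8],[[0,0,0],0.83],[[0.86,-0.46,0],0],[[0.86,-0.46,0],0],[[0.86,-0.46,0],0],[[0.86,-0.46,0],0],[[0.86,-0.46,0],0],[[0.86,-0.46,0],0],[[0.86,-0.46,0],0],[[0.86,-0.46,0],0],[[0,0,0],0]]'
python3 - <<'E'
from h import *
st=sensors.read_state();im=vision.camera("wrist");cv2.imwrite("pics/w2.png",im[:,:,::-1])
im2=vision.camera("top");cv2.imwrite("pics/top2.png",im2[:,:,::-1])
im3=vision.camera("side");cv2.imwrite("pics/side2.png",im3[:,:,::-1])
import json;json.dump({k:np.array(v).tolist() for k,v in st.items()},open("w2.json","w"))
E
```

```text
time: 6.78
ee_pos: [0.4749, -0.1928, 0.0636]
eef_rot: [0.756, 0.654, -0.0, -0.0]
ft_force: [-0.2, -0.7, -1.0]
width: 0.0358
grip_force: 45.0
```

View pics/w2.png

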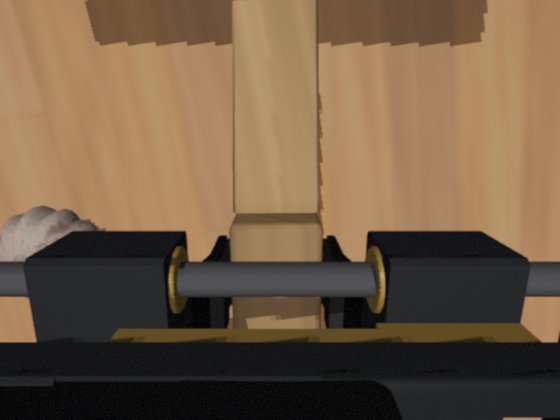

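The board's shadow edge (row ~42) is parallel to the image rows and the wedge is centred. I'll back off a little, lower the wedge to the worktop, then push in gently.

```bash
python3 -m crank '[[[-0.35,0,0.7],0],[[0,0,0.7],0],[[0,0,0.26],0],[[0,0,0],0],[[0,0,0],0]]'
python3 -m crank '[[[0.3,0,0],0],[[0.3,0,0],0],[[0.3,0,0],0],[[0.3,0,0],0],[[0,0,0],0]]'
```

```text
time: 7.55
ee_pos: [0.4742, -0.2055, 0.0142]
eef_rot: [0.757, 0.653, 0.0, 0.0]
ft_force: [0.6, -0.0, -0.5]
width: 0.0358
grip_force: 45.0
time: 8.18
ee_pos: [0.4792, -0.1686, 0.0138]
eef_rot: [0.757, 0.654, 0.0, -0.0]
ft_force: [0.5, 0.2, -1.3]
width: 0.0356
grip_force: 45.0
```

```bash
python3 -m crank '[[[0.15,0,0.03],0],[[0.15,0,0],0],[[0,0,0],0]]'
python3 -m crank '[[[0.2,0,0],0],[[0.2,0,0],0],[[0.2,0,0],0],[[0,0,0],0]]'
```

```text
time: 8.55
ee_pos: [0.4804, -0.1604, 0.0128]
eef_rot: [0.757, 0.653, -0.0, -0.0]
ft_force: [0.1, -0.1, -1.6]
width: 0.0356
grip_force: 45.0
time: 9.05
ee_pos: [0.4831, -0.1419, 0.0128]
eef_rot: [0.757, 0.654, 0.0, -0.0]
ft_force: [0.1, -0.1, -2.7]
width: 0.0359
grip_force: 45.0
```

```bash
for i in 1 2 3; do python3 -m crank '[[[0.15,0,0],0],[[0.15,0,0],0],[[0,0,0],0]]'|grep -E 'pos|force'; done
```

```text
ee_pos: [0.4844, -0.1332, 0.0128]
ft_force: [-0.3, -0.7, -3.5]
grip_force: 45.0
ee_pos: [0.4856, -0.1248, 0.0128]
ft_force: [-0.5, -3.4, -2.4]
grip_force: 45.0
ee_pos: [0.4869, -0.116, 0.0128]
ft_force: [-0.6, -4.1, -3.3]
grip_force: 45.0
```

```bash
for i in 1 2 3 4; do python3 -m crank '[[[0.1,0,0],0],[[0.1,0,0],0],[[0,0,0],0]]'|grep -E 'pos|ft_force'; done
python3 - <<'E'
from h import *
a=vision.camera("top")[150:270,190:330,::-1];b=vision.camera("side")[180:310,200:360,::-1]
cv2.imwrite("pics/m1.png",np.hstack([cv2.resize(a,(400,343)),cv2.resize(b,(400,343))]))
E
```

```text
ee_pos: [0.4878, -0.1103, 0.0128]
ft_force: [0.2, -3.4, -2.8]
ee_pos: [0.4886, -0.1042, 0.0128]
ft_force: [-0.5, -3.6, -3.8]
ee_pos: [0.4895, -0.0982, 0.0128]
ft_force: [0.0, -4.5, -4.2]
ee_pos: [0.4904, -0.0923, 0.0128]
ft_force: [0.5, -2.9, -3.9]
```

View pics/m1.png

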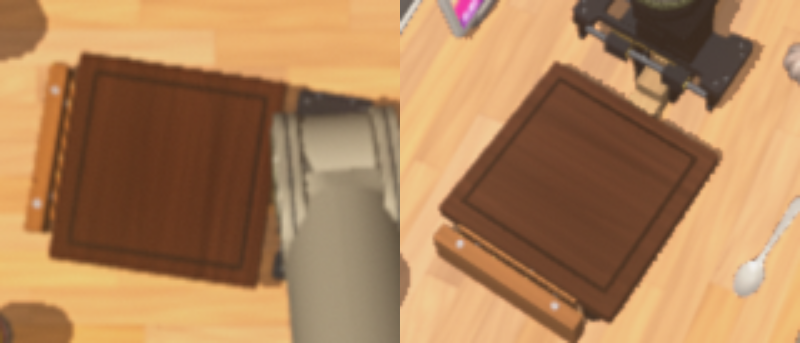

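The board has slid back close to the rail (left, about x=55 in the crop), with the wedge centred under its front edge. I'll keep going in fine steps.

```bash
for i in 1 2 3 4 5 6; do python3 -m crank '[[[0.06,0,0],0],[[0.06,0,0],0],[[0,0,0],0]]'|grep -E 'pos|ft_force'; done
```

```text
ee_pos: [0.491, -0.0887, 0.0128]
ft_force: [-0.3, -3.5, -4.3]
ee_pos: [0.4916, -0.085, 0.0128]
ft_force: [-0.2, -3.9, -4.0]
ee_pos: [0.4921, -0.0815, 0.0128]
ft_force: [0.2, -3.3, -3.8]
ee_pos: [0.4926, -0.0779, 0.0129]
ft_force: [0.4, -2.4, -3.8]
ee_pos: [0.4932, -0.0744, 0.0128]
ft_force: [0.0, -3.0, -4.8]
ee_pos: [0.4937, -0.0703, 0.0128]
ft_force: [-0.2, -0.5, -4.8]
```

```bash
for i in 1 2 3; do python3 -m crank '[[[0.03,0,0],0],[[0.03,0,0],0],[[0,0,0],0]]'|grep -E 'pos|ft_force'; done
python3 - <<'E'
from h import *
a=vision.camera("top")[150:270,190:330,::-1];b=vision.camera("side")[180:310,200:360,::-1]
cv2.imwrite("pics/m2.png",np.hstack([cv2.resize(a,(400,343)),cv2.resize(b,(400,343))]))
E
```

```text
ee_pos: [0.4939, -0.0692, 0.0128]
ft_force: [0.0, -0.7, -5.9]
ee_pos: [0.4942, -0.0675, 0.0128]
ft_force: [0.4, -2.0, -4.6]
ee_pos: [0.4942, -0.0675, 0.0128]
ft_force: [-0.6, -8.3, -4.7]
```

View pics/m2.png

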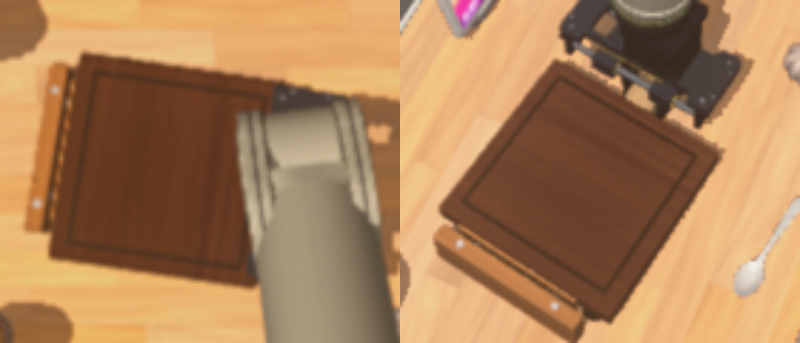

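Neither picture shows the board moving between them, and the force jumped while the position stayed put, so the heel is home. I'll settle the wedge onto the worktop, then raise the push in very small steps.

```bash
python3 -m crank '[[[0,0,0.008],0],[[0,0,0],0]]'|grep -E 'time|pos|ft_force';python3 -m crank '[[[0.0,0,0.008],0],[[0,0,0],0]]'|grep -E 'pos|ft_force'; python3 -m crank '[[[0.01,0,0],0],[[0,0,0],0]]'|grep -E 'pos|ft_force'
```

```text
time: 15.5
ee_pos: [0.4942, -0.0675, 0.0126]
ft_force: [-1.8, -8.6, -4.3]
ee_pos: [0.4942, -0.0675, 0.0125]
ft_force: [-1.5, -9.2, -2.4]
ee_pos: [0.4942, -0.0675, 0.0125]
ft_force: [-2.0, -9.4, -1.9]
```

```bash
for i in 1 2; do python3 -m crank '[[[0.02,0,0],0],[[0,0,0],0]]'|grep -E 'pos|ft_force';done
```

```text
ee_pos: [0.4942, -0.0674, 0.0125]
ft_force: [-3.4, -10.6, -1.8]
ee_pos: [0.4942, -0.0674, 0.0125]
ft_force: [-2.8, -13.2, -1.4]
```

```bash
for i in 1 2 3 4 5 6; do python3 -m crank '[[[0,0,0],0]]'|grep -E 'ft_force';done
```

```text
ft_force: [-3.7, -13.0, -1.5]
ft_force: [-3.2, -14.1, -1.1]
ft_force: [-2.4, -12.5, -2.5]
ft_force: [-2.4, -13.1, -1.8]
ft_force: [-3.0, -13.9, -2.2]
ft_force: [-2.6, -13.1, -1.6]
```

The push held at about 13.6 N for over 0.7 s. Now I'll ease off part of it, open and rise.

```bash
python3 -m crank '[[[-0.04,0,0],0],[[-0.03,0,0],0],[[0,0,0],0]]'
python3 -m crank '[[[0,0,0],0],[[0,0,0],0],[[0,0,0],0],[[0,0,0],0],[[0,0,0],0],[[0,0,0],0]]' 1
python3 -m crank '[[[0,0,-0.3],0],[[0,0,-0.7],0],[[0,0,-1],0],[[-0.5,0,-1],0],[[-1,0,-1],0],[[-1,0,-1],0],[[-1,0,0],0],[[-1,0,0],0],[[-1,0,0],0],[[-1,0,0],0],[[0,0,0],0]]'
python3 - <<'E'
from h import *
a=vision.camera("top")[150:270,190:330,::-1];b=vision.camera("side")[180:310,200:360,::-1]
cv2.imwrite("pics/m3.png",np.hstack([cv2.resize(a,(400,343)),cv2.resize(b,(400,343))]))
E
```

```text
time: 17.62
ee_pos: [0.4942, -0.0675, 0.0125]
eef_rot: [0.758, 0.653, -0.0, 0.0]
ft_force: [-0.9, -6.2, -3.3]
width: 0.0357
grip_force: 45.0
time: 18.38
ee_pos: [0.4944, -0.0663, 0.0124]
eef_rot: [0.757, 0.653, 0.0, 0.0]
ft_force: [-0.4, -0.4, -0.2]
width: 0.084
grip_force: 0.0
time: 19.75
ee_pos: [0.4649, -0.2616, 0.1628]
eef_rot: [0.758, 0.652, -0.0, 0.0]
ft_force: [0.2, 0.2, 0.4]
width: 0.0868
grip_force: 0.0
```

View pics/m3.png

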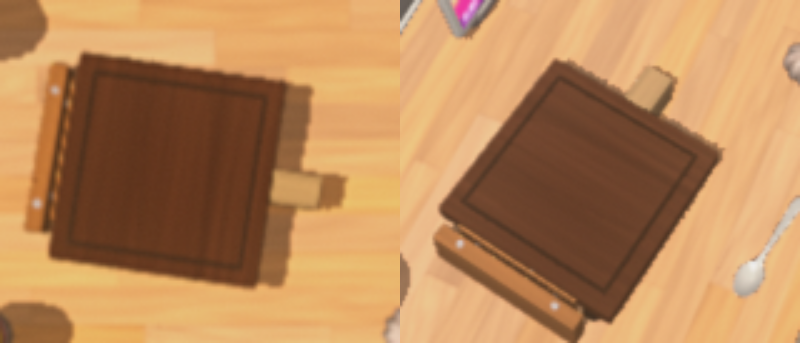

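The picture shows the wedge centred under the front edge at about (273,187) in the crop. Its heel is at the board's edge and the board is against the strip. I'll hand it in.

```bash
python3 -c "
from bench import r
print(r.close_job())"
```

```text
the job is handed in; nothing more can be done
None
```

The taller wedge is home under the middle of the low edge, bedded at about 13.6 N for over 0.7 s and released; in the pictures its heel is at the board's edge and the board against the strip, but I took level from the heel being home rather than measuring it, and I have handed the job in.

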